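Lock a support screw: hold the lower nut with a spanner and tighten the lever jam nut

ROBOT

A 6-joint arm with a two-finger parallel gripper is mounted at the origin on the work surface. World frame = base frame: x ahead of the robot, y to its left, z up, the work surface at z = 0. Lengths are in m, angles in rad, forces in N, time in s.
With the tool pointing down it reaches from about 0.4 to 0.825 m from the base axis. Payload 7 kg.
Tool frame: the origin (TCP) lies between the finger pads; the fingertips stand 22 mm ahead of it and the grasp point (between the pads) lies 3 mm ahead of it (arm.tip_reach is the distance from the TCP to the fingertips, in m); z points along the fingers, y is the line along which they close (so a half turn about z gives the same grasp; the last joint's range is limited). The gripper opens to 88 mm and grips with 3 to 60 N. Pads are 19 mm wide; open, the fingers measure 130 mm over their backs; the gripper's body (78 mm by 193 mm) begins 47 mm behind the grasp point.
Start: joints at [1.479, 0.359, 0.012, 0, -1.224, -0.288], TCP at [0.25, 0.627, 0.249] pointing down, gripper open.
Joint ranges: [-3.07, 3.07], [-1.43, 2.12], [-1.02, 1.25], [-3.03, 1.67], [-3.05, -0], [-3.03, 3.03]. Speed limits (rad/s): [2.39, 2.39, 3.01, 3.14, 3.14, 3.14].

INTERFACE

Orientations are given as [roll, pitch, yaw] about the fixed x, y, z axes, in that order (R = Rz(yaw) Ry(pitch) Rx(roll)).
In Python, from station import arm, viewer gives the robot as it stands. The module is installed in compiled form; this text tells all that it offers.
- The arm moves only by the tool apply_moves, never from a script. Its argument "commands" is a list that holds one entry, the list of rows, each a list of 5 numbers: the closure, from -1 (fully open) to 1 (shut), then the shift along the world's x, y, z as a fraction of full scale, then the turn about the world's z as a fraction of full scale. In form: [[[fingers, tx, ty, tz, yaw], ...]]. A call has 1 to 12 rows; each row shifts and turns the commanded pose from where the row before left it; what a row does not reach is not made up. Full scale, the value 1, is 20 cm for a shift and pi rad for a turn. A row lasts 1/10 s, in which the tool goes at most 50 mm and 8.59 degrees, less where a joint would pass 70% of its speed; a pose out of reach is approached as far as the arm can. A call with a number of a shift or a turn outside -1 to 1 is refused whole. A call with a gripper value outside its range is refused whole. The fingers move at their own pace and stop on an object; "force" is the grip in N (left out, the last holds). Time passes only in rows, so rows that do not move let the fingers close. It gives the time, the measured TCP pose, the force, the opening and the grip force at its end, in the units of the state.
- arm.get_state(): the state, without advancing time (a new reading comes with each control period).
- viewer.grab_frame(name): name is "scene" or "top" or "wrist"; returns a dict with "image" (480x640x3 uint8, blue, green, red), "mtx" (3x3 intrinsics, pixels), "k1" (the pictures are not rectified: a ray, as slopes to the right and down, at radius r is drawn at 1 + k1 r^2 times it, then the intrinsics apply), "rvec" (rotation vector, rad) and "tvec" (3), from world to camera coordinates, as OpenCV has them. Camera axes: x right, y down, z forward; pixel columns grow to the right and rows downward; lengths in m; the calibration is good to about 2 mm. A picture is of the moment at which its call begins. There is no depth.
- arm.job_done(): hands the job in; it is judged then, once.
The state is a dict: "t": time; "q": joint angles; "qd": joint speeds; "joint_efforts": joint torques, N m; "eef_pos": TCP position; "ee_rot": TCP orientation; "force": force on the tool from outside, world axes, zero at the start; "moment": the same for the moment, N m; "width": finger opening in m; "gripper_force": force on a finger pad.
Only numpy, scipy, OpenCV 4.12 (cv2) and the standard library are available. Lean on these libraries where they do the work, as an engineer would, in place of code of your own. Each camera call takes 0.05 s, during which the arm holds its last target. There are 200 camera calls.

TASK

Lock the support screw of the red drill fixture: lay the big blue-handled spanner flat on the red base, slide its jaw fully home on the brass lower nut and let go of it, its handle beside the steel stop pin so that the pin keeps it, and the nut, from turning. Then swing the black upright grip of the jam nut's lever clockwise (seen from above) until it comes up hard against the lower nut, and lean on it there for half a second with about 15 N, never above 25 N. The lower nut must keep its setting; let go of everything, leave the spanner on the nut and do not disturb the other things.

Things in the scene. Friction and masses are not known exactly. Their poses are not given: they have to be found in the camera images.
- fixture: red steel base plate on the bench (fixed, yaw differs), 260 x 120 mm, 25 mm thick; origin on the screw's axis at bench height. Its x axis runs along the plate: the plate reaches from x=-190 to x=+70 mm, y=-60 to +60 mm. The spanner's handle belongs along -x (towards the robot). A vertical support screw with a brass button on top (28 mm wide, top 85 mm above the bench) carries the lower nut, and 2 mm above it the jam nut
- screw_base (a point): point on the screw's axis at the top face of the red plate, 25 mm above the bench; axes as the fixture's
- nut_center (a point): centre of the brass hexagonal lower nut, 36 mm across flats (41.6 mm across corners), 18 mm high, standing on the plate; at setting its two working flats are parallel to the fixture's x axis within 3 degrees (its x axis is parallel to those flats). It turns stiffly (0.12 N m), more easily than the jam nut does on it: without the spanner, swinging the lever turns both
- nut_corner (a point): the corner of the lower nut that looks along the fixture's -x, 20.8 mm from the axis; shows whether the nut has turned. The nut may turn up to 0.3 rad (6.2 mm here) in all, including the play of the spanner
- stop_pin (a point): steel pin standing in the red plate, 12 mm across, from 25 to 59 mm above the bench; the point is on its axis at fixture x=-165, y=+18.5 mm. The seated spanner's handle lies beside it on its -y side, with 1.5 mm gap when parallel to the fixture's x axis; tightening swings the handle against it
- spanner_grip (a point): big spanner with blue handle and steel jaw, 0.4 kg, lying flat on the bench left or right of the fixture (it and the small one change places). Point: middle of the blue handle where it balances, half-way up its 12 mm thickness. x axis along the spanner towards the jaw, z up. Handle 22 mm wide, from x=-120 to x=+40 mm. Head 66 mm wide, from x=+40 to x=+102 mm
- spanner_jaw (a point): centre of the big spanner's open jaw, 80 mm ahead of spanner_grip along its x axis, half-way up the thickness; jaw opening 37.6 mm between flats parallel to x, throat bottom 21.5 mm behind this point, tips flared, ends 22 mm ahead of it. On the seated spanner it lies on the screw's axis, within 8 mm
- jam_lever: steel bar fixed on the steel jam nut (34 mm across flats, between 45 and 57 mm above the bench); origin on the screw's axis at the underside of the lower nut (25 mm above the bench), x axis along the bar outward. Bar 12 mm wide, 8 mm thick, 47 to 55 mm above the bench, to x=+88 mm. The upright black grip stands at x=+85 mm
- lever_grip (a point): the black upright grip at the lever's end: round, 20 mm across, 55 to 100 mm above the bench; point on its axis 80 mm above the bench and 85 mm from the screw's axis. It moves sideways in a circle about the screw with about 3 to 4 N until tight, then takes roughly 1 to 2.5 N more for each mm pushed (the spanner and nuts give a little)
- jam_nut (a joint): angle of the jam nut on the lower nut (rad), growing clockwise from above (tightening); 0 is with the lever 110 degrees anticlockwise of the fixture's x axis (when the lower nut is square), starts between 0 and 0.3, comes up hard at 1.1 and stays there by friction when let go
- small_spanner: small yellow-handled spanner, 22 mm jaw, 158 mm long, 9 mm thick, origin under its balance point, x axis to its jaw: the wrong size, to be left alone
- oil_bottle: yellow oil bottle, 56 mm across, 150 mm high, standing; origin at the centre of its underside; bystander
- steel_block: dark steel block 70 x 50 x 50 mm, origin at the centre of its underside; bystander
- drill_bit: brass-coloured drill bit lying, 150 mm long, 10 mm thick, origin underneath; bystander
- bolt: steel bolt standing on its head, 32 mm wide, 50 mm high, origin at the underside; bystander
- collar: steel collar 48 mm across, 14 mm high, lying flat; origin at the underside; bystander
- mug: blue mug 80 mm across, 90 mm high, standing; origin at the underside; bystander
- spanner: the big spanner itself; origin 6 mm below spanner_grip (on its underside), same axes
Things that resemble listed ones, but are neither listed nor needed, are in the scene too. Of the things like the spanner, leave any that is purple or turquoise; of the rest the larger one is meant.

How it is judged:
On the way, in this order (a step that is already met when the one before it is completed fails the run):
1. the big spanner lies flat on the red base with its jaw home on the lower nut, and the fingers have let it go (horizontal distance between spanner_jaw and nut_center below 0.008 m and z of spanner_jaw in the frame of screw_base below 0.012 m and angle between spanner_grip's own z axis and vertical below 0.1 rad and contact force between the fingers and spanner below 0.3 N), for 0.2 s.
2. with the spanner on the nut, the jam nut is hard up and the lever's grip is leaned on with 8 N or more (horizontal distance between spanner_jaw and nut_center below 0.008 m and z of spanner_jaw in the frame of screw_base below 0.012 m and angle between spanner_grip's own z axis and vertical below 0.1 rad and value of joint jam_nut above 1.07 rad and contact force between anything else and jam_lever above 8 N), for 0.25 s.
At the end, for the whole second after the job is handed in: the jam nut is hard up (within 0.05 rad of 1.1), the lower nut has turned less than 0.3 rad from its setting, the big spanner lies at rest flat on the red base with its jaw centre within 8 mm of the nut's axis, and everything is let go (horizontal distance between spanner_jaw and nut_center below 0.008 m and z of spanner_jaw in the frame of screw_base below 0.012 m and angle between spanner_grip's own z axis and vertical below 0.1 rad and value of joint jam_nut above 1.05 rad and distance of nut_corner from where it was at the start of the episode below 0.0062 m and linear speed of spanner below 0.01 m/s); the robot touches nothing.
It fails at once if the lower nut is turned more than 0.3 rad from its setting (distance of nut_corner from where it was at the start of the episode above 0.0062 m).
It fails at once if the lever is pushed with more than 25 N (contact force between anything else and jam_lever above 25 N).
It fails at once if a bystander (small spanner, bottle, block, drill bit, bolt, collar, mug) is moved more than 25 mm (distance of any of small_spanner, oil_bottle, steel_block, drill_bit, bolt, collar, mug from where it was at the start of the episode above 0.025 m).
It also fails if it takes over 70 s, if anything falls off the work surface, if the arm or the gripper's body presses on something with over 40 N, if the wrist force passes 120 N, or if a joint passes its speed limit or range.

## Working session

There is one attempt and no reset: what is moved stays moved. The work goes in short steps, Python scripts to look and compute and a tool call to move; the robot and the scene stay as the last step left them, time stands still between calls to the robot, and variables do not carry over. Pictures are saved under pics/ and viewed, at most 10 in all, crops included, and the job is handed in when it is done.

Besides the shell and the picture viewer there is one more tool, called by a JSON object that holds its "name" and its "arguments". apply_moves: Moves the arm, as the interface text tells. Shift numbers are shares of 20 cm and turn numbers shares of pi rad, none past 1 either way. Its arguments: {"type":"object","properties":{"commands":{"type":"array","items":{"type":"array","items":{"type":"array","items":{"type":"number"}}}},"force":{"type":"number"}},"required":["commands"]}

```bash
mkdir -p pics; cat > h.py <<'E'
import numpy as np, cv2
from station import arm, viewer
def grab(n, save=None):
    f=viewer.grab_frame(n)
    if save: cv2.imwrite('pics/'+save,f['image'])
    return f
def ray(f,px):
    px=np.asarray(px,float).reshape(-1,2); K=np.array(f['mtx'])
    d=(px-[K[0,2],K[1,2]])/[K[0,0],K[1,1]]
    u=d.copy()
    for _ in range(20): u=d/(1+f['k1']*(u**2).sum(1,keepdims=True))
    R=cv2.Rodrigues(np.array(f['rvec'],float))[0]; t=np.array(f['tvec'],float).ravel()
    return -R.T@t, np.c_[u,np.ones(len(u))]@R
def onz(f,px,z):
    o,d=ray(f,px); return o+d*((z-o[2])/d[:,2])[:,None]
def proj(f,P):
    P=np.asarray(P,float).reshape(-1,3);R=cv2.Rodrigues(np.array(f['rvec'],float))[0]
    c=P@R.T+np.array(f['tvec'],float).ravel(); u=c[:,:2]/c[:,2:]
    u=u*(1+f['k1']*(u**2).sum(1,keepdims=True)); K=np.array(f['mtx'])
    return u*[K[0,0],K[1,1]]+[K[0,2],K[1,2]]
def mask(f,lo,hi):
    return cv2.inRange(cv2.cvtColor(f['image'],cv2.COLOR_BGR2HSV),np.array(lo),np.array(hi))
E
python3 - <<'E'
from h import *
t=grab('top','t1.png'); s=grab('scene','s1.png')
o,_=ray(t,[[320,240]]);print(o, onz(t,[[0,0],[639,0],[0,479],[639,479]],0))
print(arm.get_state())
E
```

```text
[0.39961634 0.01517243 1.51524903] [[ 1.21741327  0.87830682  0.        ]
 [ 1.18198588 -0.86413668  0.        ]
 [-0.04928544  0.82891743  0.        ]
 [-0.07051053 -0.77417343  0.        ]]
{'t': 0.1, 'q': array([ 1.47910137e+00,  3.59329070e-01,  1.11532694e-02, -2.76530397e-04,
       -1.22407935e+00, -2.88116439e-01]), 'qd': array([ 0.0008351 , -0.00157237,  0.0028878 ,  0.00039299,  0.00016897,
        0.00077238]), 'joint_efforts': array([-1.97691967e-03, -5.84167707e+01,  2.93752849e+01,  7.01564357e+00,
        1.01602566e-02, -4.55599275e-05]), 'eef_pos': array([0.25012682, 0.62652415, 0.24771439]), 'ee_rot': array([ 3.14012009e+00, -1.65299195e-04, -3.79905432e-01]), 'force': array([-0.30725202, -0.29015557, -0.83282026]), 'moment': array([-0.02352722,  0.00551722,  0.0167296 ]), 'gripper_force': 0.0, 'width': 0.08809706582987172}
```

View pics/t1.png

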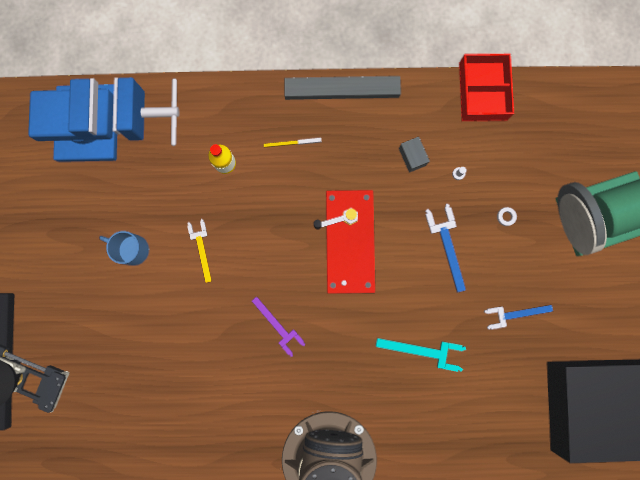

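View pics/s1.png

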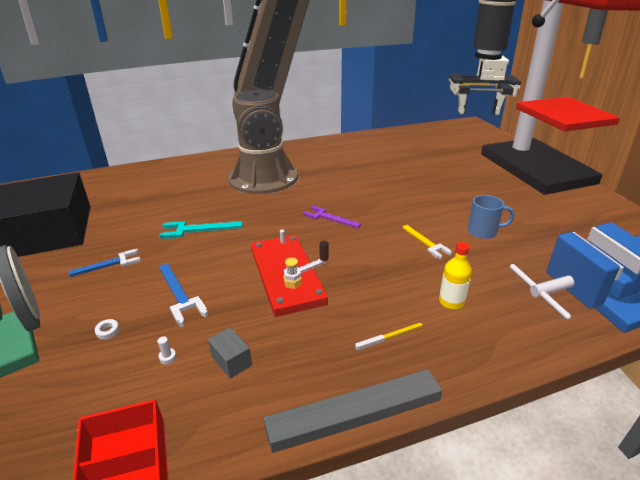

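The top view shows the fixture at (350,242), with its screw at (350,216), pin at (344,283) and lever grip at (318,224). The big blue spanner is on the right, jaw (440,215) and handle end (462,290). The shorter blue one at (520,315) is a decoy. Next I measure these.

```bash
cat > m.py <<'E'
from h import *
def big(m,roi=None):
    if roi: 
        k=np.zeros_like(m);x0,y0,x1,y1=roi;k[y0:y1,x0:x1]=m[y0:y1,x0:x1];m=k
    c=cv2.findContours(m,cv2.RETR_EXTERNAL,cv2.CHAIN_APPROX_NONE)[0]
    return max(c,key=cv2.contourArea).reshape(-1,2).astype(float)
def rect(f,c,z):
    P=onz(f,c,z)[:,:2]; r=cv2.minAreaRect((P*1000).astype(np.float32)); b=cv2.boxPoints(r)/1000
    e=[b[1]-b[0],b[2]-b[1]]; e=max(e,key=np.linalg.norm)
    if e[0]<0:e=-e
    return np.array(r[0])/1000,np.array(r[1])/1000,np.arctan2(e[1],e[0])
E
python3 - <<'E'
from m import *
t=grab('top')
red=mask(t,(0,150,80),(8,255,255))|mask(t,(172,150,80),(180,255,255))
c,s,a=rect(t,big(red,(300,170,400,310)),.025); print('plate',c,s,a)
ax=np.array([np.cos(a),np.sin(a)]);print('screw est',c+.06*ax)
bl=mask(t,(100,130,60),(125,255,255))
c,s,b=rect(t,big(bl,(420,190,480,300)),.012); print('handle',c,s,b)
bx=np.array([np.cos(b),np.sin(b)]);print('grip',c+.04*bx,'jaw',c+.12*bx)
print('button',onz(t,[[350.5,214.5]],.085),'pin',onz(t,[[344,283]],.059),'levergrip',onz(t,[[318,224]],.1))
st=mask(t,(0,0,150),(180,60,255));print('head',rect(t,big(st,(420,190,470,235)),.012))
E
```

```text
plate [ 0.53648071 -0.06218885] [0.12115263 0.26006436] -0.0059843794
screw est [ 0.59647964 -0.06254791]
handle [ 0.4882612  -0.31888263] [0.16530508 0.02083656] 0.2469698
grip [ 0.52704751 -0.30910396] jaw [ 0.60462011 -0.28954661]
button [[ 0.59515235 -0.06174885  0.085     ]] pin [[ 0.431016   -0.04369552  0.059     ]] levergrip [[0.57154275 0.01709296 0.1       ]]
head (array([ 0.59232281, -0.29370703]), array([0.06190774, 0.06791176]), np.float32(-1.3290488))
```

{"name": "apply_moves", "arguments": {"commands": [[[-1, 0.15, -0.2, 0, 0.0333], [-1, 0.15, -0.2, 0, 0.0333], [-1, 0.15, -0.2, 0, 0.0333], [-1, 0.15, -0.2, 0, 0.0333], [-1, 0.15, -0.2, 0, 0.0333], [-1, 0.15, -0.2, 0, 0.0333], [-1, 0.05, -0.24, 0, 0], [-1, 0.05, -0.24, 0, 0], [-1, 0.05, -0.24, 0, 0], [-1, 0.05, -0.24, 0, 0], [-1, 0.05, -0.24, 0, 0], [-1, 0.05, -0.24, 0, 0]]]}}

```text
t: 1.35
eef_pos: [0.4901, 0.0969, 0.2487]
ee_rot: [-3.141, -0.0, 0.248]
force: [2.9, -0.2, -0.7]
width: 0.0879
gripper_force: 0.0
```

{"name": "apply_moves", "arguments": {"commands": [[[-1, 0, -0.24, 0, 0], [-1, 0, -0.24, 0, 0], [-1, 0.0, -0.24, 0, 0], [-1, 0, -0.24, 0, 0], [-1, 0, -0.24, 0, 0], [-1, 0, -0.24, 0, 0], [-1, 0.0, -0.24, 0, 0], [-1, 0, -0.2, -0.2, 0], [-1, 0.05, -0.1, -0.2, 0], [-1, 0, 0, 0, 0], [-1, 0, 0, 0, 0]]]}}

```text
t: 2.45
eef_pos: [0.4995, -0.2929, 0.1721]
ee_rot: [-3.14, 0.003, 0.247]
force: [0.2, 0.9, 0.9]
width: 0.0876
gripper_force: 0.0
```

```bash
python3 - <<'E'
from m import *
s=arm.get_state();print(s['t'],s['eef_pos'],s['ee_rot'],s['q'])
w=grab('wrist','w1.png')
print(ray(w,[[320,240]]))
bl=mask(w,(100,130,60),(125,255,255))
c,sz,b=rect(w,big(bl),.012); print('handle',c,sz,b)
bx=np.array([np.cos(b),np.sin(b)]);print('grip',c+.04*bx,'jaw',c+.12*bx)
E
```

```text
2.45 [ 0.49952835 -0.29287723  0.1720609 ] [-3.14042860e+00  2.84661775e-03  2.46733128e-01] [-1.92582558e-01  2.65434422e-01 -3.07354611e-01  1.86692791e-04
 -1.00107871e+00  2.01000941e+00]
(array([ 0.58164086, -0.2725778 ,  0.30795157]), array([[-0.30944562, -0.0682519 , -0.94852873]]))
handle [ 0.47914957 -0.32259671] [0.13778397 0.01981833] 0.24735662
grip [ 0.51793209 -0.31280303] jaw [ 0.59549713 -0.29321568]
```

View pics/w1.png

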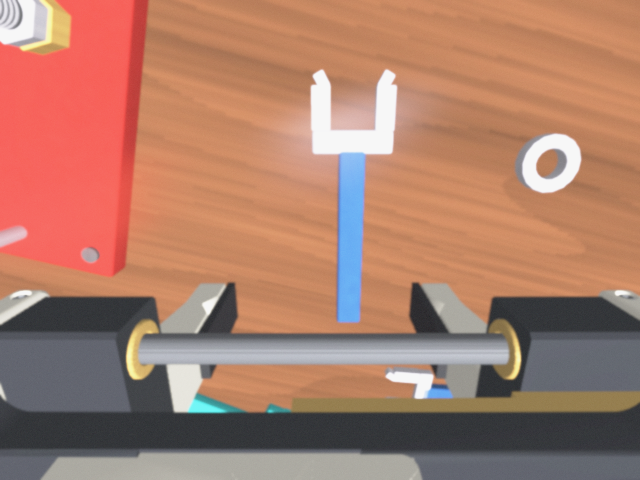

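The wrist view shows the spanner with jaw tips at (320,75) and (388,75), the junction at (352,153) and the handle end at (348,322). The handle length disagrees with the top view, so I check key points.

```bash
python3 - <<'E'
from m import *
w=grab('wrist');t=grab('top')
print(onz(w,[[321,72],[387,72],[352,153],[348,322],[313,153],[395,153],[311,85],[397,85]],.012)[:,:2], w['k1'],w['mtx'])
bl=mask(w,(100,130,60),(125,255,255)); c=big(bl);print(c.min(0),c.max(0))
bt=mask(t,(100,130,60),(125,255,255)); c=big(bt,(420,190,480,300));print(c.min(0),c.max(0))
b=.247;u=np.array([np.cos(b),np.sin(b)]);P=onz(t,c,.012)[:,:2]@u;print('top',P.min(),P.max())
v=mask(w,(0,0,140),(180,60,255));k=big(v,(290,60,420,160));P=onz(w,k,.012)[:,:2]@u;print('head w',P.min(),P.max())
v=mask(t,(0,0,150),(180,60,255));k=big(v,(420,190,470,235));P=onz(t,k,.012)[:,:2]@u;print('head t',P.min(),P.max())
E
```

```text
[[ 0.61980577 -0.26118443]
 [ 0.63240956 -0.31102235]
 [ 0.56644726 -0.30115093]
 [ 0.41093054 -0.34061052]
 [ 0.55850406 -0.26967307]
 [ 0.57521946 -0.33587223]
 [ 0.60882362 -0.25582436]
 [ 0.62541486 -0.32144495]] -0.005121190595961875 [[348.59258614   0.         323.04214467]
 [  0.         348.59258614 237.64816813]
 [  0.           0.           1.        ]]
[338. 178.] [361. 320.]
[451. 267.] [464. 291.]
top 0.31282434874543374 0.3761698244415622
head w 0.4707273672046344 0.5371723493881632
head t 0.47158722281750176 0.5743527062803224
```

{"name": "apply_moves", "arguments": {"commands": [[[-1, 0.05, -0.05, -0.12, 0], [-1, 0.05, -0.05, -0.12, 0], [-1, 0, 0, -0.12, 0], [-1, 0, 0, -0.12, 0], [-1, 0, 0, 0, 0], [-1, 0, 0, 0, 0]]]}}

```text
t: 3.2
eef_pos: [0.5211, -0.3121, 0.0788]
ee_rot: [3.141, -0.001, 0.249]
force: [0.3, -0.6, 1.0]
width: 0.0878
gripper_force: 0.0
```

{"name": "apply_moves", "arguments": {"commands": [[[-1, 0, 0, -0.1, 0], [-1, 0, 0, -0.1, 0], [-1, 0, 0, -0.065, 0], [-1, 0, 0, 0, 0], [0.2, 0, 0, 0, 0], [0.6, 0, 0, 0, 0], [1, 0, 0, 0, 0], [1, 0, 0, 0, 0], [1, 0, 0, 0, 0], [1, 0, 0, 0, 0], [1, 0, 0, 0, 0], [1, 0, 0, 0, 0]]], "force": 40}}

```text
t: 4.4
eef_pos: [0.5202, -0.3125, 0.0242]
ee_rot: [-3.142, 0.0, 0.248]
force: [-0.1, -0.8, -0.1]
width: 0.0291
gripper_force: 0.0
```

{"name": "apply_moves", "arguments": {"commands": [[[1, 0, 0, 0, 0], [1, 0, 0, 0, 0], [1, 0, 0, 0, 0], [1, 0, 0, 0, 0], [1, 0, 0, 0.05, 0], [1, 0, 0, 0.1, 0], [1, 0, 0, 0.15, 0], [1, 0, 0, 0.15, 0], [1, 0, 0, 0.1, 0], [1, 0, 0, 0, 0]]]}}

```text
t: 5.4
eef_pos: [0.5217, -0.313, 0.1376]
ee_rot: [3.139, -0.005, 0.248]
force: [0.9, -0.3, -4.8]
width: 0.021
gripper_force: 40.0
```

{"name": "apply_moves", "arguments": {"commands": [[[1, -0.0775, 0.21, 0, -0.0135], [1, -0.0775, 0.21, 0, -0.0135], [1, -0.0775, 0.21, 0, -0.0135], [1, -0.0775, 0.21, 0, -0.0135], [1, -0.0775, 0.21, 0, -0.0135], [1, -0.0775, 0.21, 0, -0.0135], [1, 0, 0, 0, 0], [1, 0, 0, 0, 0]]]}}

```text
t: 6.2
eef_pos: [0.4263, -0.0594, 0.1336]
ee_rot: [-3.142, 0.001, -0.003]
force: [0.8, -0.8, -5.4]
width: 0.0214
gripper_force: 40.0
```

```bash
python3 - <<'E'
from m import *
s=arm.get_state();print(s['t'],s['eef_pos'],s['ee_rot'],s['q'])
w=grab('wrist','w2.png')
o,_=ray(w,[[320,240]]);print(o)
red=mask(w,(0,150,80),(8,255,255))|mask(w,(172,150,80),(180,255,255))
print(rect(w,big(red),.025))
E
```

```text
6.2 [ 0.42631966 -0.05943772  0.13357728] [-3.14157461e+00  1.03514157e-03 -3.31686451e-03] [ 3.22980219e-01  6.74104809e-02 -6.63133615e-01 -4.68021036e-04
 -8.41227025e-01  1.24481136e+00]
[ 0.51071685 -0.05986801  0.26960126]
(array([ 0.54942102, -0.06262037]), array([0.1193248, 0.0664429]), np.float32(1.5670605))
```

View pics/w2.png

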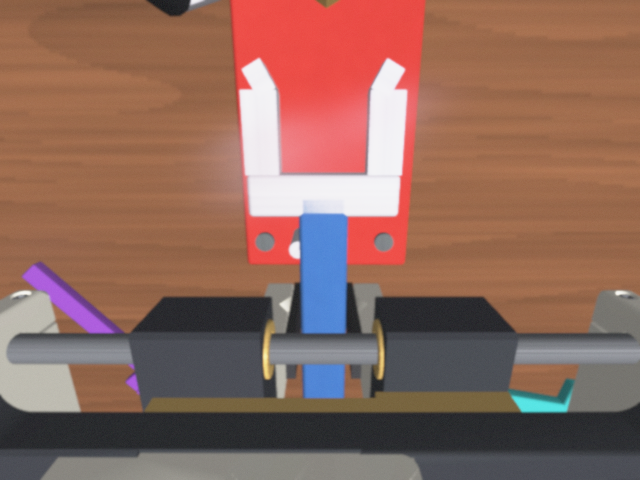

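The wrist view shows the spanner held level, with tips at (255,65) and (392,65) and the head base from y=175 to 216. The plate's rear edge is at y=264, the pin at (296,248) and the nut corner at (327,4).

```bash
python3 - <<'E'
from m import *
w=grab('wrist')
z=.1214
print('sp inner/outer',onz(w,[[280,174],[367,174],[278,95],[370,95],[248,216],[400,216],[240,92],[407,92],[303,215],[346,215]],z)[:,:2])
print('plate',onz(w,[[248,264],[406,264],[232,5],[424,5]],.025)[:,:2])
print('pin',onz(w,[[296,248]],.059),'nutcorner',onz(w,[[327,5]],.043))
red=mask(w,(0,150,80),(8,255,255))|mask(w,(172,150,80),(180,255,255))
L=[];R=[]
for y in range(5,60,3):
    x=np.where(red[y])[0];L.append((x.min()-.5,y));R.append((x.max()+.5,y))
for y in range(225,260,3):
    x=np.where(red[y,200:450])[0]+200;L.append((x.min()-.5,y));R.append((x.max()+.5,y))
for e in(L,R):
    P=onz(w,e,.025)[:,:2];p=np.polyfit(P[:,0],P[:,1],1);print(p,np.polyval(p,[.43,.6]),np.std(P[:,1]-np.polyval(p,P[:,0])))
# handle edges
hsv=mask(w,(100,130,60),(125,255,255));L=[];R=[]
for y in range(222,275,3):
    x=np.where(hsv[y,270:380])[0]+270
    if len(x):L.append((x.min()-.5,y));R.append((x.max()+.5,y))
for e in(L,R):
    P=onz(w,e,z)[:,:2];p=np.polyfit(P[:,0],P[:,1],1);print('h',p,P[:,1].mean())
E
```

```text
sp inner/outer [[ 0.49138099 -0.04256593]
 [ 0.49117466 -0.0792972 ]
 [ 0.52236791 -0.04311648]
 [ 0.52216834 -0.07946049]
 [ 0.47319281 -0.02774316]
 [ 0.47281381 -0.09437678]
 [ 0.52355994 -0.02818764]
 [ 0.52319841 -0.09401159]
 [ 0.47350469 -0.05186233]
 [ 0.47339764 -0.07069139]]
plate [[ 0.41113693 -0.0035794 ]
 [ 0.41044533 -0.12311972]
 [ 0.58073206 -0.00595234]
 [ 0.58011359 -0.12266637]]
pin [[ 0.43591236 -0.04311876  0.059     ]] nutcorner [[ 0.57528152 -0.06347522  0.043     ]]
[-0.00586251  0.00024042] [-0.00228046 -0.00327709] 0.00020730456992336223
[-0.0053785  -0.11916342] [-0.12147618 -0.12239052] 0.00018754495262016091
h [-0.00814389 -0.04654928] -0.0502816697702959
h [ 0.01140733 -0.07589161] -0.07066490221470415
```

{"name": "apply_moves", "arguments": {"commands": [[[1, 0.06, -0.004, -0.05, -0.0013], [1, 0.06, -0.003, -0.08, 0], [1, 0.055, 0, -0.06, 0], [1, 0, 0, 0, 0], [1, 0, 0, 0, 0]]]}}

```text
t: 6.8
eef_pos: [0.4617, -0.0631, 0.0955]
ee_rot: [3.141, 0.002, -0.013]
force: [-0.4, -0.3, -5.6]
width: 0.0212
gripper_force: 40.0
```

```bash
python3 - <<'E'
from m import *
s=arm.get_state();print(s['t'],s['eef_pos'],s['ee_rot'])
w=grab('wrist','w3.png')
red=mask(w,(0,150,80),(8,255,255))|mask(w,(172,150,80),(180,255,255))
L=[];R=[]
for y in range(20,250,3):
    x=np.where(red[y])[0];L.append((x.min()-.5,y));R.append((x.max()+.5,y))
for e in(L,R):
    P=onz(w,e,.025)[:,:2];p=np.polyfit(P[:,0],P[:,1],1);print(p,np.polyval(p,[.43,.6]),np.std(P[:,1]-np.polyval(p,P[:,0])))
E
```

```text
6.8 [ 0.46171274 -0.06310288  0.09550506] [ 3.14092434e+00  2.25474840e-03 -1.29087484e-02]
[-0.20174218  0.09428493] [ 0.00753579 -0.02676038] 0.023941476365808234
[-0.00354061 -0.11955364] [-0.1210761 -0.121678 ] 0.0003194265421134422
```

View pics/w3.png

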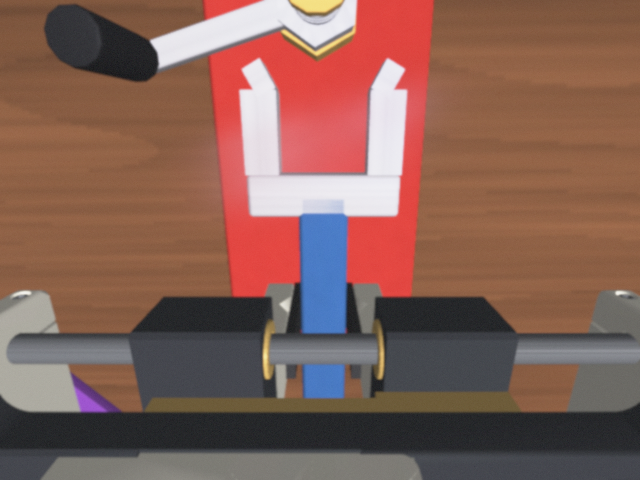

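The wrist view shows the nut corner ahead of the jaw at (317,55) and the jaw tips at (255,65) and (392,65). Next is the offset between jaw centre and nut.

```bash
python3 - <<'E'
from m import *
w=grab('wrist'); s=arm.get_state(); z=s['eef_pos'][2]-.0122; print(s['eef_pos'],s['ee_rot'])
P=onz(w,[[280,174],[367,174],[278,95],[370,95],[248,216],[400,216],[240,92],[407,92]],z)[:,:2]
print('centre line',(P[::2]+P[1::2])/2)
red=mask(w,(0,150,80),(8,255,255))|mask(w,(172,150,80),(180,255,255))
L=[];R=[]
for y in range(95,280,3):
    x=np.where(red[y,150:460])[0]+150;L.append((x.min()-.5,y));R.append((x.max()+.5,y))
c=[]
for e in(L,R):
    Q=onz(w,e,.025)[:,:2];p=np.polyfit(Q[:,0],Q[:,1],1);c.append(p)
print('plate mid', np.mean(c,0),np.polyval(np.mean(c,0),[.43,.55,.6]))
br=mask(w,(15,120,60),(32,255,255));br[80:]=0;b=big(br,(270,0,370,80)) 
k=b[b[:,1].argmax()];print('corner px',k,'z.025',onz(w,[k],.025),'z.043',onz(w,[k],.043),'button',onz(w,[[317,0]],.085))
cv2.imwrite('pics/w3c.png',cv2.resize(w['image'][0:100,230:420],None,fx=4,fy=4,interpolation=2))
E
```

```text
[ 0.4619327  -0.06259323  0.09633759] [ 3.14148462e+00  3.24458890e-04 -1.19263964e-02]
centre line [[ 0.52637458 -0.06405847]
 [ 0.55727472 -0.06464697]
 [ 0.50814914 -0.06405052]
 [ 0.55838397 -0.06446813]]
plate mid [-0.05146663 -0.04001177] [-0.06214242 -0.06831842 -0.07089175]
corner px [316.  59.] z.025 [[ 0.57969383 -0.06083405  0.025     ]] z.043 [[ 0.57677978 -0.06110988  0.043     ]] button [[ 0.5893712  -0.06248913  0.085     ]]
```

View pics/w3c.png

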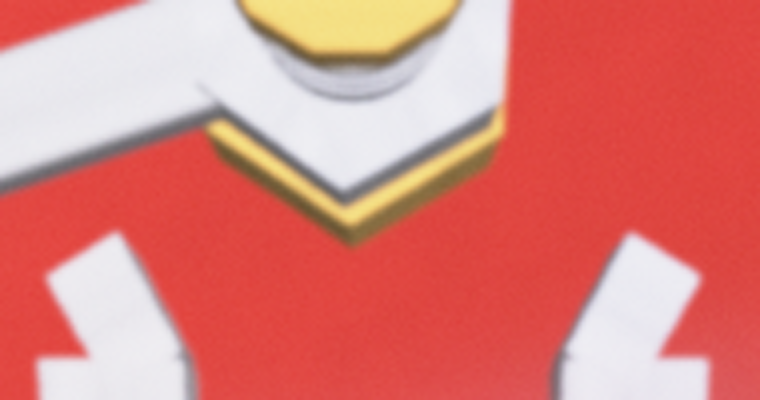

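{"name": "apply_moves", "arguments": {"commands": [[[1, 0, 0.011, 0, 0.002], [1, 0, 0, 0, 0], [1, 0, 0, 0, 0]]]}}

```text
t: 7.2
eef_pos: [0.4623, -0.0595, 0.0966]
ee_rot: [-3.141, -0.001, -0.004]
force: [0.2, -0.6, -4.8]
width: 0.0214
gripper_force: 40.0
```

```bash
python3 - <<'E'
from m import *
w=grab('wrist'); ss=[]
s=arm.get_state(); z=.096-.0122; print(s['eef_pos'],s['ee_rot'])
P=onz(w,[[280,174],[367,174],[278,95],[370,95],[248,216],[400,216],[240,92],[407,92]],z)[:,:2]
print('centre line',(P[::2]+P[1::2])/2)
red=mask(w,(0,150,80),(8,255,255))|mask(w,(172,150,80),(180,255,255))
R=[((np.where(red[y,150:460])[0]+150).max()+.5,y) for y in range(20,280,3)]
Q=onz(w,R,.025)[:,:2];p=np.polyfit(Q[:,0],Q[:,1],1);print('right edge+60',p,np.polyval(p,[.43,.6])+.06)
for y in (30,45): 
    x=np.where(red[y,200:250])[0]+200;print('left-60',onz(w,[[x.min()-.5,y]],.025)[0]-[0,.06,0])
br=mask(w,(15,120,60),(32,255,255));b=big(br,(270,20,370,80));k=b[b[:,1].argmax()]
l=b[b[:,0].argmin()];r=b[b[:,0].argmax()]
print(k,l,r,onz(w,[k],.03),onz(w,[l,r],.043))
E
```

```text
[ 0.46228496 -0.05951926  0.09656488] [-3.14139227e+00 -6.94854944e-04 -4.02759192e-03]
centre line [[ 0.52677131 -0.06018894]
 [ 0.5579193  -0.06052076]
 [ 0.50841538 -0.06033183]
 [ 0.55903629 -0.06032793]]
right edge+60 [-0.00297386 -0.11990352] [-0.06118228 -0.06168784]Traceback (most recent call last):
  File "<stdin>", line 10, in <module>
    return umr_minimum(a, axis, None, out, keepdims, initial, where)
ValueError: zero-size array to reduction operation minimum which has no identity
```

{"name": "apply_moves", "arguments": {"commands": [[[1, 0, -0.006, 0, 0], [1, 0, 0, 0, 0], [1, 0, 0, -0.06, 0], [1, 0, 0, -0.07, 0], [1, 0, 0, -0.07, 0], [1, 0, 0, -0.02, 0], [1, 0, 0, 0, 0], [1, 0, 0, 0, 0]]]}}

```text
t: 8.05
eef_pos: [0.4627, -0.0608, 0.0526]
ee_rot: [3.142, -0.0, -0.004]
force: [0.4, -0.1, -3.9]
width: 0.0215
gripper_force: 40.0
```

```bash
python3 - <<'E'
from m import *
s=arm.get_state(); print(s['eef_pos'],s['ee_rot'],s['force'])
w=grab('wrist','w4.png'); t=grab('top','t4.png')
z=.025+.012+.003
P=onz(w,[[280,174],[367,174],[278,95],[370,95],[248,216],[400,216],[240,92],[407,92]],z)[:,:2]
print('centre line',(P[::2]+P[1::2])/2)
red=mask(w,(0,150,80),(8,255,255))|mask(w,(172,150,80),(180,255,255))
R=[((np.where(red[y,150:550])[0]+150).max()+.5,y) for y in range(80,250,3)]
Q=onz(w,R,.025)[:,:2];p=np.polyfit(Q[:,0],Q[:,1],1);print('right edge+60',p,np.polyval(p,[.43,.6])+.06)
E
```

```text
[ 0.46266556 -0.06080295  0.05263635] [ 3.14156210e+00 -4.73617368e-04 -4.09167303e-03] [ 0.36437613 -0.11411645 -3.93469886]
centre line [[ 0.52717132 -0.06150488]
 [ 0.55827465 -0.06183972]
 [ 0.50883964 -0.06164701]
 [ 0.55938996 -0.06164877]]
right edge+60 [-0.00311996 -0.11961157] [-0.06095315 -0.06148355]
```

View pics/w4.png

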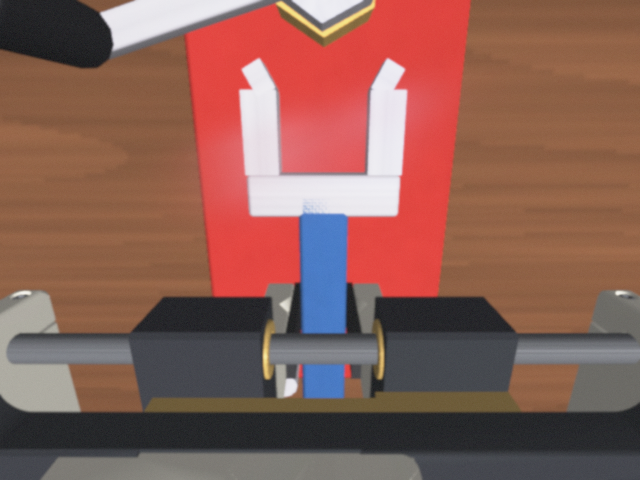

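Jaw centre (323) and nut corner (324,43) line up, and the pin (290,387) is beside the handle. I slide the jaw on.

{"name": "apply_moves", "arguments": {"commands": [[[1, 0, 0, -0.01, 0], [1, 0.03, 0, 0, 0], [1, 0.03, 0, 0, 0], [1, 0.03, 0, 0, 0], [1, 0.03, 0, 0, 0], [1, 0.03, 0, 0, 0], [1, 0.03, 0, 0, 0], [1, 0, 0, 0, 0]]]}}

```text
t: 8.95
eef_pos: [0.4993, -0.0608, 0.0502]
ee_rot: [3.142, -0.0, -0.004]
force: [0.1, -0.2, -5.6]
width: 0.0216
gripper_force: 40.0
```

{"name": "apply_moves", "arguments": {"commands": [[[1, 0.015, 0, 0, 0], [1, 0.015, 0, 0, 0], [1, 0, 0, 0, 0]]]}}

```text
t: 9.25
eef_pos: [0.5046, -0.0609, 0.0502]
ee_rot: [3.142, -0.0, -0.004]
force: [1.1, -0.6, -5.7]
width: 0.0216
gripper_force: 40.0
```

{"name": "apply_moves", "arguments": {"commands": [[[1, 0.01, 0, 0, 0], [1, 0.005, 0, 0, 0], [1, 0, 0, 0, 0]]]}}

```text
t: 9.55
eef_pos: [0.5073, -0.0609, 0.0502]
ee_rot: [3.142, 0.0, -0.004]
force: [0.4, -0.1, -4.9]
width: 0.0215
gripper_force: 40.0
```

{"name": "apply_moves", "arguments": {"commands": [[[1, 0.005, 0, 0, 0], [1, 0.005, 0, 0, 0], [1, 0, 0, 0, 0]]]}}

```text
t: 9.85
eef_pos: [0.5093, -0.0609, 0.0502]
ee_rot: [3.142, 0.0, -0.004]
force: [-0.6, -1.0, -4.1]
width: 0.0218
gripper_force: 40.0
```

{"name": "apply_moves", "arguments": {"commands": [[[1, 0.005, 0, 0, 0], [1, 0.005, 0, 0, 0], [1, 0, 0, 0, 0]]]}}

```text
t: 10.15
eef_pos: [0.5113, -0.0609, 0.0502]
ee_rot: [3.142, 0.0, -0.004]
force: [-0.4, -0.6, -4.6]
width: 0.0212
gripper_force: 40.0
```

{"name": "apply_moves", "arguments": {"commands": [[[1, 0.005, 0, 0, 0], [1, 0.005, 0, 0, 0], [1, 0, 0, 0, 0]]]}}

```text
t: 10.45
eef_pos: [0.5134, -0.0609, 0.0502]
ee_rot: [3.142, -0.0, -0.004]
force: [-0.6, -1.6, -4.8]
width: 0.0213
gripper_force: 40.0
```

```bash
python3 - <<'E'
from m import *
w=grab('wrist','w5.png')
print(arm.get_state()['force'],arm.get_state()['moment'])
E
```

```text
[ 0.12273836 -2.47473046 -5.03415778] [-0.71418954  0.16536603 -0.22997547]
```

View pics/w5.png

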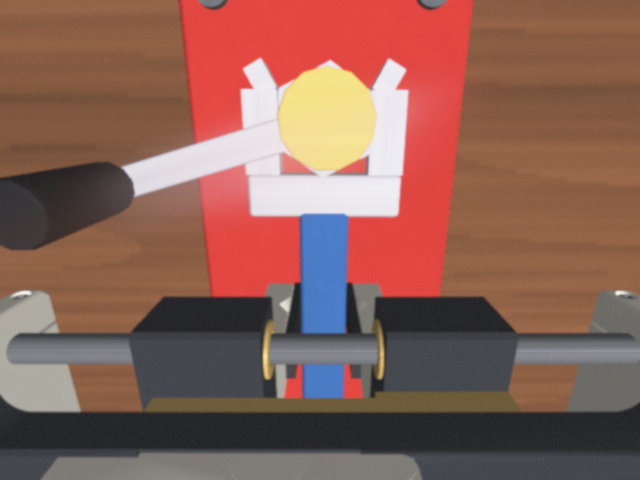

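The jaw is around the nut: button centre (327,118), throat at y=175. I compute the remaining gap.

```bash
python3 - <<'E'
from m import *
w=grab('wrist')
y=mask(w,(18,100,120),(32,255,255));b=big(y,(250,40,400,200));(c,r)=cv2.minEnclosingCircle(b.astype(np.float32));print(c,r)
print('screw',onz(w,[c],.085),'throat',onz(w,[[323,175]],.038),'throat z+12',onz(w,[[323,177]],.026),'nose top',onz(w,[[324,176]],.057))
print('head',onz(w,[[248,216],[400,216]],.038))
E
```

```text
(326.340087890625, 114.1928939819336) 48.37397384643555
screw [[ 0.60047661 -0.06239319  0.085     ]] throat [[ 0.57754407 -0.06137636  0.038     ]] throat z+12 [[ 0.57500987 -0.06136752  0.026     ]] nose top [[ 0.57974816 -0.06175008  0.057     ]]
head [[ 0.55985998 -0.02840209  0.038     ]
 [ 0.55951659 -0.09505352  0.038     ]]
```

{"name": "apply_moves", "arguments": {"commands": [[[1, 0.005, 0, 0, 0], [1, 0.005, 0, 0, 0], [1, 0, 0, 0, 0]]]}}

```text
t: 10.85
eef_pos: [0.5144, -0.061, 0.0499]
ee_rot: [3.141, 0.002, -0.005]
force: [-3.6, 0.0, -4.1]
width: 0.0215
gripper_force: 40.0
```

{"name": "apply_moves", "arguments": {"commands": [[[1, -0.002, 0, -0.004, 0], [1, 0, 0, 0, 0], [0.3, 0, 0, 0, 0], [-0.2, 0, 0, 0, 0], [-0.2, 0, 0, 0, 0], [-0.2, 0, 0, 0, 0], [-0.2, 0, 0, 0, 0], [-0.2, 0, 0, 0, 0], [-0.2, 0, 0, 0, 0], [-0.2, 0, 0, 0, 0]]]}}

```text
t: 11.85
eef_pos: [0.5149, -0.0609, 0.0494]
ee_rot: [3.142, -0.0, -0.004]
force: [-0.1, -0.1, -0.3]
width: 0.0526
gripper_force: 0.0
```

{"name": "apply_moves", "arguments": {"commands": [[[-0.2, 0, 0, 0.05, 0], [-0.2, 0, 0, 0.15, 0], [-0.2, -0.05, 0, 0.2, 0], [-0.2, -0.1, 0, 0.2, 0], [-0.2, 0, 0, 0.1, 0], [-0.2, 0, 0, 0, 0], [-0.2, 0, 0, 0, 0]]]}}

```text
t: 12.55
eef_pos: [0.485, -0.0608, 0.1904]
ee_rot: [-3.141, -0.002, -0.004]
force: [-0.4, -0.2, -0.5]
width: 0.0527
gripper_force: 0.0
```

```bash
python3 - <<'E'
from m import *
w=grab('wrist','w6.png')
print(arm.get_state()['eef_pos'])
y=mask(w,(18,100,120),(32,255,255));b=big(y,(200,0,440,300));(c,r)=cv2.minEnclosingCircle(b.astype(np.float32));print('screw',c,r,onz(w,[c],.085))
k=mask(w,(0,0,0),(180,255,50));k[290:]=0;b=big(k);print(b.min(0),b.max(0));i=cv2.minAreaRect(b.astype(np.float32));print(i)
print('base/top ends',cv2.boxPoints(i))
E
```

```text
[ 0.4845328  -0.06091093  0.18942207]
screw (341.5, 61.5) 0.7072067856788635 [[ 0.60730191 -0.07311894  0.085     ]]
[379. 289.] [379. 289.]
((379.0, 289.0), (0.0, 0.0), 0.0)
base/top ends [[379. 289.]
 [379. 289.]
 [379. 289.]
 [379. 289.]]
```

View pics/w6.png

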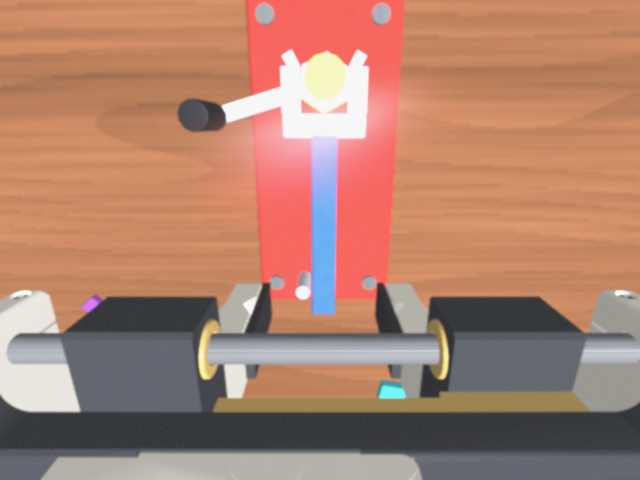

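The spanner is seated with its handle beside the pin (303,285). The button is at (325,77) and the lever grip's top at (196,115).

```bash
python3 - <<'E'
from m import *
w=grab('wrist')
S=onz(w,[[325,77]],.085)[0];G=onz(w,[[196,115]],.1)[0];print(S,G)
d=(G-S)[:2];print(np.linalg.norm(d),np.degrees(np.arctan2(d[1],d[0])))
P=onz(w,[[283,137],[365,137]],.037);print('head rear -> jaw',P.mean(0)+[.04,0,0])
print('bar',[np.degrees(np.arctan2(*(p[:2]-S[:2])[::-1])) for p in onz(w,[[228,112],[285,97]],.055)])
S=np.array([.598,-.062])
for a in (105,100,90,80,70,60,50,47,45):
    r=np.radians(a);print(a,S+.085*np.array([np.cos(r),np.sin(r)]),'tan',np.sin(r),-np.cos(r))
E
```

```text
[ 0.59768934 -0.06289726  0.085     ] [0.57507609 0.01610185 0.1       ]
0.08217187822919393 105.97360568485192
head rear -> jaw [ 0.59971969 -0.06223298  0.037     ]
bar [np.float64(105.34357865836259), np.float64(108.23291693045627)]
105 [0.57600038 0.0201037 ] tan 0.9659258262890683 0.25881904510252085
100 [0.5832399  0.02170866] tan 0.984807753012208 0.1736481776669303
90 [0.598 0.023] tan 1.0 -6.123233995736766e-17
80 [0.6127601  0.02170866] tan 0.984807753012208 -0.17364817766693041
70 [0.62707171 0.01787387] tan 0.9396926207859083 -0.3420201433256688
60 [0.6405     0.01161216] tan 0.8660254037844386 -0.5000000000000001
50 [0.65263695 0.00311378] tan 0.766044443118978 -0.6427876096865394
47 [6.55969861e-01 1.65064638e-04] tan 0.7313537016191705 -0.6819983600624985
45 [ 0.65810408 -0.00189592] tan 0.7071067811865475 -0.7071067811865476
```

{"name": "apply_moves", "arguments": {"commands": [[[-0.2, 0.05, 0.0444, 0, -0.0456], [-0.2, 0.05, 0.0444, 0, -0.0456], [-0.2, 0.05, 0.0444, 0, -0.0456], [-0.2, 0.05, 0.0444, 0, -0.0456], [-0.2, 0.05, 0.0444, 0, -0.0456], [-0.2, 0.05, 0.0444, 0, -0.0456], [-0.2, 0.05, 0.0444, 0, -0.0456], [-0.2, 0.05, 0.0444, 0, -0.0456], [-0.2, 0.05, 0.0444, 0, -0.0456], [-0.2, 0, 0, 0, 0], [-0.2, 0, 0, 0, 0], [-0.2, 0, 0, 0, 0]]]}}

```text
t: 13.85
eef_pos: [0.5742, 0.0187, 0.1887]
ee_rot: [3.14, -0.0, -1.291]
force: [-1.0, 0.3, 0.2]
width: 0.0529
gripper_force: 0.0
```

```bash
python3 - <<'E'
from m import *
w=grab('wrist','w7.png');t=grab('top')
s=arm.get_state();print(s['eef_pos'],s['ee_rot'],s['q'],s['force'])
print('tip proj', proj(w,[[.575,.019,.1],[.598,-.062,.085]]))
E
```

```text
[0.57439777 0.01863939 0.18921678] [ 3.14106155e+00 -4.06258339e-06 -1.29236108e+00] [ 3.72676259e-01  2.41547157e-01 -2.96731043e-01 -5.34808307e-05
 -1.03304725e+00 -9.42136111e-02] [ 0.42311638 -0.27393572 -0.49499322]
tip proj [[322.04585931 253.83955975]
 [322.27230465 125.30016491]]
```

View pics/w7.png

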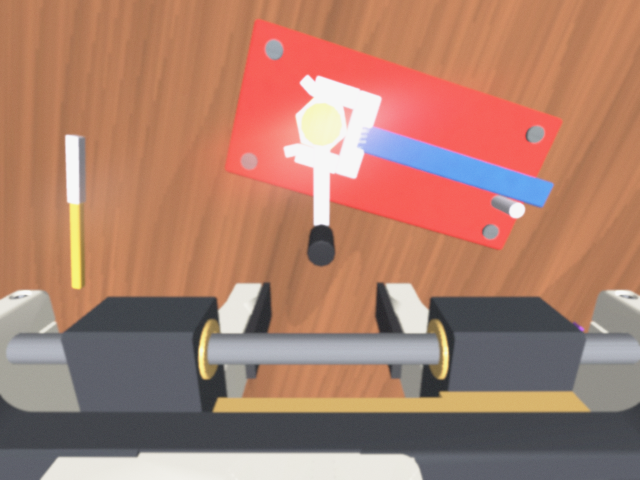

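The grip's top at (321,253) is just where predicted and centred between the fingers. Next I go down around it.

{"name": "apply_moves", "arguments": {"commands": [[[-0.2, 0, 0, -0.15, 0], [-0.2, 0, 0, -0.18, 0], [-0.2, 0, 0, -0.16, 0], [-0.2, 0, 0, 0, 0], [-0.2, 0, 0, 0, 0]]]}}

```text
t: 14.45
eef_pos: [0.575, 0.0188, 0.092]
ee_rot: [3.141, -0.001, -1.293]
force: [0.2, -0.3, 0.1]
width: 0.0528
gripper_force: 0.0
```

```bash
python3 - <<'E'
import numpy as np
S=np.array([.598,-.062]);p=np.array([.5745,.019]);y=-1.292
for a in range(104,40,-5):
    r=np.radians(a-11);q=S+.0866*np.array([np.cos(r),np.sin(r)]);n=np.radians(a-180)
    print(a,q.round(4),'row',((q-p)/.2).round(3),((n-y)/np.pi).round(4));p=q;y=n
E
```

```text
104 [0.5935 0.0245] row [0.095 0.027] -0.011
99 [0.601  0.0245] row [0.038 0.   ] -0.0278
94 [0.6086 0.024 ] row [ 0.038 -0.003] -0.0278
89 [0.616  0.0227] row [ 0.037 -0.006] -0.0278
84 [0.6233 0.0208] row [ 0.037 -0.009] -0.0278
79 [0.6304 0.0183] row [ 0.036 -0.013] -0.0278
74 [0.6373 0.0152] row [ 0.034 -0.016] -0.0278
69 [0.6439 0.0114] row [ 0.033 -0.019] -0.0278
64 [0.6501 0.0072] row [ 0.031 -0.021] -0.0278
59 [0.6559 0.0024] row [ 0.029 -0.024] -0.0278
54 [ 0.6613 -0.0029] row [ 0.027 -0.026] -0.0278
49 [ 0.6662 -0.0087] row [ 0.025 -0.029] -0.0278
44 [ 0.6706 -0.0148] row [ 0.022 -0.031] -0.0278
```

{"name": "apply_moves", "arguments": {"commands": [[[-0.2, 0.03, 0.009, 0, 0], [-0.2, 0.025, 0.007, 0, 0], [-0.2, 0.015, 0.004, 0, -0.005], [-0.2, 0.012, 0.003, 0, -0.005], [-0.2, 0.013, 0.003, 0, -0.005], [-0.2, 0.019, 0, 0, -0.014], [-0.2, 0.019, 0, 0, -0.014], [-0.2, 0, 0, 0, 0]]]}}

```text
t: 15.25
eef_pos: [0.6009, 0.0241, 0.0912]
ee_rot: [3.14, -0.0, -1.43]
force: [-3.7, 1.6, 2.2]
width: 0.0524
gripper_force: 1.6
```

{"name": "apply_moves", "arguments": {"commands": [[[-0.2, 0.019, -0.002, 0, -0.014], [-0.2, 0.019, -0.001, 0, -0.014], [-0.2, 0.019, -0.003, 0, -0.014], [-0.2, 0.018, -0.003, 0, -0.014], [-0.2, 0.019, -0.005, 0, -0.014], [-0.2, 0.018, -0.004, 0, -0.014], [-0.2, 0.018, -0.007, 0, -0.014], [-0.2, 0.018, -0.006, 0, -0.014], [-0.2, 0.017, -0.008, 0, -0.014], [-0.2, 0.017, -0.008, 0, -0.014], [-0.2, 0, 0, 0, 0]]]}}

```text
t: 16.35
eef_pos: [0.6376, 0.0149, 0.0912]
ee_rot: [3.141, -0.0, -1.869]
force: [-3.5, 1.3, 2.6]
width: 0.0529
gripper_force: 1.8
```

{"name": "apply_moves", "arguments": {"commands": [[[-0.2, 0.0165, -0.0095, 0, -0.014], [-0.2, 0.0165, -0.0095, 0, -0.014], [-0.2, 0.0155, -0.0105, 0, -0.014], [-0.2, 0.0155, -0.0105, 0, -0.014], [-0.2, 0.0145, -0.012, 0, -0.014], [-0.2, 0.0145, -0.012, 0, -0.014], [-0.2, 0.013, -0.013, 0, -0.014], [-0.2, 0, 0, 0, 0]]]}}

```text
t: 17.15
eef_pos: [0.659, -0.0004, 0.0913]
ee_rot: [3.141, 0.0, -2.176]
force: [-2.0, 2.6, 1.9]
width: 0.0527
gripper_force: 1.6
```

{"name": "apply_moves", "arguments": {"commands": [[[-0.2, 0.0072, -0.0068, 0, -0.0075], [-0.2, 0.0072, -0.0068, 0, -0.0075], [-0.2, 0.007, -0.007, 0, -0.0075], [-0.2, 0, 0, 0, 0]]]}}

```text
t: 17.55
eef_pos: [0.6634, -0.0049, 0.0913]
ee_rot: [3.141, -0.0, -2.248]
force: [-3.2, 1.9, 1.5]
width: 0.0528
gripper_force: 1.8
```

{"name": "apply_moves", "arguments": {"commands": [[[-0.2, 0.007, -0.007, 0, -0.0075], [-0.2, 0.007, -0.007, 0, -0.0075], [-0.2, 0, 0, 0, 0]]]}}

```text
t: 17.85
eef_pos: [0.666, -0.0079, 0.0912]
ee_rot: [3.141, -0.001, -2.296]
force: [-4.3, 0.6, 1.6]
width: 0.0527
gripper_force: 1.6
```

{"name": "apply_moves", "arguments": {"commands": [[[-0.2, 0.0067, -0.0073, 0, -0.0075], [-0.2, 0.0067, -0.0073, 0, -0.0075], [-0.2, 0, 0, 0, 0]]]}}

```text
t: 18.15
eef_pos: [0.6689, -0.0106, 0.0913]
ee_rot: [3.142, -0.0, -2.343]
force: [-4.5, 0.4, -1.1]
width: 0.0524
gripper_force: 1.7
```

{"name": "apply_moves", "arguments": {"commands": [[[-0.2, 0.0067, -0.0073, 0, -0.004], [-0.2, 0.0067, -0.0073, 0, -0.004], [-0.2, 0, 0, 0, 0]]]}}

```text
t: 18.45
eef_pos: [0.6717, -0.0135, 0.0914]
ee_rot: [-3.141, 0.0, -2.367]
force: [-3.4, 1.3, 0.2]
width: 0.0526
gripper_force: 1.6
```

{"name": "apply_moves", "arguments": {"commands": [[[-0.2, 0.006, -0.0078, 0, -0.0075], [-0.2, 0.006, -0.0078, 0, -0.0075], [-0.2, 0, 0, 0, 0]]]}}

```text
t: 18.75
eef_pos: [0.6741, -0.0166, 0.0914]
ee_rot: [-3.142, 0.0, -2.415]
force: [-4.7, 0.9, -0.1]
width: 0.0528
gripper_force: 1.7
```

```bash
python3 - <<'E'
from m import *
print([arm.get_state()[k] for k in('eef_pos','force','moment')])
for n in('wrist','top','scene'):
    f=grab(n);bl=mask(f,(100,110,60),(128,255,255))
    c=cv2.findContours(bl,cv2.RETR_EXTERNAL,cv2.CHAIN_APPROX_NONE)[0]
    for k in c:
        if cv2.contourArea(k)>60:
            ce,sz,a=rect(f,k.reshape(-1,2).astype(float),.037)
            if .3<ce[0]<.7 and abs(ce[1]+.06)<.1: print(n,ce,sz,a)
    y=mask(f,(18,100,120),(32,255,255))
    c=cv2.findContours(y,cv2.RETR_EXTERNAL,cv2.CHAIN_APPROX_NONE)[0]
    for k in c:
        if cv2.contourArea(k)>30:
            ce,r=cv2.minEnclosingCircle(k); P=onz(f,[ce],.085)[0]
            if abs(P[0]-.6)<.05 and abs(P[1]+.06)<.05:print(n,'button',ce,r,P)
E
```

```text
[array([ 0.67406992, -0.01661551,  0.09136584]), array([-4.70486996,  0.88283584, -0.10459996]), array([0.52413189, 1.31036295, 0.0441918 ])]
wrist [ 0.53941895 -0.06181054] [0.02038742 0.04380482] -0.016974388
wrist button (368.0, 123.5) 33.7676887512207 [ 0.59960306 -0.05993744  0.085     ]
wrist button (362.0, 99.0) 27.658733367919922 [ 0.59471223 -0.06779993  0.085     ]
top [ 0.47973843 -0.06053933] [0.01805173 0.16115137] -0.002370899
top button (350.5967712402344, 213.7903289794922) 5.448990821838379 [ 0.59687757 -0.06202079  0.085     ]
scene [ 0.46078802 -0.06155098] [0.02216023 0.11123293] -0.028103238
```

{"name": "apply_moves", "arguments": {"commands": [[[-0.2, 0.003, -0.004, 0, -0.004], [-0.2, 0.003, -0.004, 0, -0.004], [-0.2, 0, 0, 0, 0]]]}}

```text
t: 19.2
eef_pos: [0.6752, -0.018, 0.0914]
ee_rot: [-3.142, 0.0, -2.439]
force: [-3.9, 1.6, 0.5]
width: 0.0527
gripper_force: 1.8
```

{"name": "apply_moves", "arguments": {"commands": [[[-0.2, 0.003, -0.004, 0, -0.004], [-0.2, 0.003, -0.004, 0, -0.004], [-0.2, 0, 0, 0, 0]]]}}

```text
t: 19.5
eef_pos: [0.6762, -0.0198, 0.0913]
ee_rot: [3.141, -0.0, -2.465]
force: [-4.4, -0.1, -0.7]
width: 0.0527
gripper_force: 1.8
```

```bash
cat > pol.py <<'E'
from m import *
S=np.array([.598,-.0622])
def scan(f,r,z,a0,a1,test):
    A=np.radians(np.arange(a0,a1,.25));P=np.c_[S[0]+r*np.cos(A),S[1]+r*np.sin(A),np.full(len(A),z)]
    u=proj(f,P).round().astype(int);ok=(u[:,0]>=0)&(u[:,0]<640)&(u[:,1]>=0)&(u[:,1]<480)
    h=cv2.cvtColor(f['image'],cv2.COLOR_BGR2HSV)
    g=[ (test(h[v,x]) if o else False) for (x,v),o in zip(u,ok)]
    a=np.degrees(A)[np.array(g)];return (round(a.min(),1),round(a.max(),1),len(a)*.25) if len(a) else None
E
python3 - <<'E'
from pol import *
w=grab('wrist');t=grab('top')
steel=lambda p:p[1]<70 and p[2]>110
blue=lambda p:100<=p[0]<=128 and p[1]>100
for r in(.04,.045,.05,.055,.06,.065,.07):print('bar',r,scan(w,r,.055,0,100,steel))
for r in(.05,.06,.07,.08,.1):print('handle w',r,scan(w,r,.037,160,200,blue))
for r in(.05,.08,.1,.12,.14,.16,.18):print('handle t',r,scan(t,r,.037,160,200,blue))
print('pin',scan(t,.166,.059,160,182,lambda p:p[1]<70 and p[2]>130))
E
```

```text
bar 0.04 (np.float64(29.5), np.float64(46.5), 17.25)
bar 0.045 (np.float64(30.5), np.float64(45.8), 15.5)
bar 0.05 (np.float64(31.5), np.float64(45.2), 14.0)
bar 0.055 (np.float64(32.2), np.float64(45.0), 13.0)
bar 0.06 (np.float64(33.0), np.float64(44.5), 11.75)
bar 0.065 (np.float64(33.5), np.float64(43.8), 10.5)
bar 0.07 (np.float64(34.0), np.float64(44.0), 10.25)
handle w 0.05 (np.float64(168.0), np.float64(191.2), 23.5)
handle w 0.06 (np.float64(170.0), np.float64(189.5), 19.75)
handle w 0.07 (np.float64(171.0), np.float64(177.5), 6.75)
handle w 0.08 None
handle w 0.1 None
handle t 0.05 (np.float64(167.0), np.float64(192.5), 25.75)
handle t 0.08 (np.float64(173.2), np.float64(187.2), 14.25)
handle t 0.1 (np.float64(174.2), np.float64(185.5), 11.5)
handle t 0.12 (np.float64(175.0), np.float64(184.3), 9.5)
handle t 0.14 (np.float64(175.8), np.float64(183.5), 8.0)
handle t 0.16 (np.float64(176.0), np.float64(183.0), 7.25)
handle t 0.18 (np.float64(176.5), np.float64(182.5), 6.25)
pin (np.float64(171.8), np.float64(174.8), 3.25)
```

{"name": "apply_moves", "arguments": {"commands": [[[-0.2, 0.003, -0.004, 0, -0.004], [-0.2, 0.003, -0.004, 0, -0.004], [-0.2, 0, 0, 0, 0]]]}}

```text
t: 19.9
eef_pos: [0.6771, -0.0211, 0.0912]
ee_rot: [3.141, -0.001, -2.49]
force: [-4.9, 2.7, 0.1]
width: 0.0525
gripper_force: 2.7
```

{"name": "apply_moves", "arguments": {"commands": [[[-0.2, 0.003, -0.004, 0, -0.004], [-0.2, 0.003, -0.004, 0, -0.004], [-0.2, 0, 0, 0, 0]]]}}

```text
t: 20.2
eef_pos: [0.6777, -0.0225, 0.091]
ee_rot: [3.14, -0.001, -2.515]
force: [-6.8, 4.2, 0.6]
width: 0.0527
gripper_force: 3.7
```

{"name": "apply_moves", "arguments": {"commands": [[[-0.2, 0.003, -0.004, 0, 0], [-0.2, 0.003, -0.004, 0, 0], [-0.2, 0.003, -0.004, 0, 0], [-0.2, 0, 0, 0, 0]]]}}

```text
t: 20.6
eef_pos: [0.6792, -0.0242, 0.091]
ee_rot: [3.139, -0.001, -2.515]
force: [-8.6, 6.2, 1.4]
width: 0.0525
gripper_force: 5.4
```

{"name": "apply_moves", "arguments": {"commands": [[[-0.2, 0.003, -0.004, 0, 0], [-0.2, 0.003, -0.004, 0, 0], [-0.2, 0.003, -0.004, 0, 0], [-0.2, 0, 0, 0, 0]]]}}

```text
t: 21.0
eef_pos: [0.6807, -0.0258, 0.0909]
ee_rot: [3.138, -0.001, -2.515]
force: [-9.9, 10.0, 3.3]
width: 0.0531
gripper_force: 7.2
```

14 N; add about 1 mm and hold for 0.8 s.

{"name": "apply_moves", "arguments": {"commands": [[[-0.2, 0.003, -0.004, 0, 0], [-0.2, 0, 0, 0, 0], [-0.2, 0, 0, 0, 0], [-0.2, 0, 0, 0, 0], [-0.2, 0, 0, 0, 0], [-0.2, 0, 0, 0, 0], [-0.2, 0, 0, 0, 0], [-0.2, 0, 0, 0, 0]]]}}

```text
t: 21.8
eef_pos: [0.6811, -0.0263, 0.0908]
ee_rot: [3.138, -0.001, -2.515]
force: [-11.5, 11.7, 3.6]
width: 0.0526
gripper_force: 7.9
```

```bash
python3 - <<'E'
from pol import *
w=grab('wrist');t=grab('top')
steel=lambda p:p[1]<70 and p[2]>110
blue=lambda p:100<=p[0]<=128 and p[1]>100
for r in(.055,.06,.065):print('bar',r,scan(w,r,.055,0,100,steel))
for r in(.1,.14,.16,.18):print('handle t',r,scan(t,r,.037,160,200,blue))
E
```

```text
bar 0.055 (np.float64(27.8), np.float64(42.0), 14.5)
bar 0.06 (np.float64(28.5), np.float64(43.8), 15.5)
bar 0.065 (np.float64(29.2), np.float64(39.5), 10.5)
handle t 0.1 (np.float64(174.2), np.float64(185.5), 11.5)
handle t 0.14 (np.float64(175.8), np.float64(183.5), 8.0)
handle t 0.16 (np.float64(176.0), np.float64(183.0), 7.25)
handle t 0.18 (np.float64(176.5), np.float64(182.5), 6.25)
```

{"name": "apply_moves", "arguments": {"commands": [[[-0.2, -0.006, 0.008, 0, 0], [-0.2, -0.009, 0.012, 0, 0], [-0.2, -0.012, 0.016, 0, 0], [-0.2, -0.012, 0.016, 0, 0], [-0.2, -0.012, 0.016, 0, 0], [-0.2, 0, 0, 0, 0], [-0.2, 0, 0, 0, 0]]]}}

```text
t: 22.6
eef_pos: [0.673, -0.0148, 0.0916]
ee_rot: [-3.141, 0.001, -2.514]
force: [0.6, 0.5, 0.3]
width: 0.0523
gripper_force: 0.0
```

{"name": "apply_moves", "arguments": {"commands": [[[-0.2, 0, 0, 0.1, 0], [-0.2, 0, 0, 0.2, 0], [-0.2, 0, 0, 0.2, 0], [-0.2, 0, 0, 0.1, 0], [-0.2, 0, 0, 0, 0], [-0.2, 0, 0, 0, 0]]]}}

```text
t: 23.2
eef_pos: [0.6728, -0.0149, 0.2117]
ee_rot: [-3.141, 0.001, -2.515]
force: [0.5, -0.7, -1.5]
width: 0.0523
gripper_force: 0.0
```

```bash
python3 - <<'E'
from pol import *
print(arm.get_state()['eef_pos'],arm.get_state()['force'])
w=grab('wrist');t=grab('top')
steel=lambda p:p[1]<70 and p[2]>110
blue=lambda p:100<=p[0]<=128 and p[1]>100
for r in(.05,.055,.06,.065):print('bar',r,scan(w,r,.055,0,100,steel))
for r in(.08,.12,.16):print('handle t',r,scan(t,r,.037,160,200,blue),scan(w,r,.037,160,200,blue))
for n,f in(('w',w),('t',t)):
  h=cv2.cvtColor(f['image'],cv2.COLOR_BGR2HSV)
  X=np.arange(.52,.6,.001);u=proj(f,np.c_[X,np.full(len(X),-.0622),np.full(len(X),.037)]).round().astype(int)
  b=[x for x,(a,c) in zip(X,u) if 0<=c<480 and 0<=a<640 and blue(h[c,a])]
  print(n,'handle front',b[-1] if b else None,'-> jaw',b[-1]+.04 if b else None)
E
```

```text
[ 0.67275685 -0.01490581  0.21167935] [ 0.460292  -0.7152951 -1.5492511]
bar 0.05 (np.float64(28.5), np.float64(43.8), 15.5)
bar 0.055 (np.float64(29.2), np.float64(43.0), 14.0)
bar 0.06 (np.float64(29.8), np.float64(45.0), 15.5)
bar 0.065 (np.float64(30.2), np.float64(45.0), 15.0)
handle t 0.08 (np.float64(173.2), np.float64(187.2), 14.25) (np.float64(172.2), np.float64(186.0), 14.0)
handle t 0.12 (np.float64(175.0), np.float64(184.3), 9.5) None
handle t 0.16 (np.float64(176.0), np.float64(183.0), 7.25) None
w handle front 0.56 -> jaw 0.6000000000000001
t handle front 0.559 -> jaw 0.5990000000000001
```

```bash
python3 -c "
from station import arm
print(arm.job_done())"
```

```text
the job is handed in; nothing more can be done
None
```

I locked the support screw and handed the job in; no verdict came back. The spanner is home on the lower nut with its jaw about 2 mm from the axis, and its handle lies beside the pin. The lever came up hard, I leaned on it at about 16 N by the wrist reading for 0.8 s, and everything is let go. I could not see the lower nut inside the jaw, but the lever's angle suggests it turned about 8–11° of the 17° allowed.

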